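# Fit the amber lamp in the carving-station warming lamp and hold it home

### The job

Take the amber lamp (black grip) out of the wooden rack and fit it in the upright lampholder: lugs into the two slots, push down against the spring, then turn it a quarter turn clockwise seen from above. Finish while still gripping the lamp and pressing it down, turned, with its collar flush on the holder's rim, so that a colleague can test it; do not let go. Leave the opal lamp, the shade, the oil cruet and the pasta jar where they stand.

Things in the scene. Friction and masses are not known exactly. Their poses are not given: they have to be found in the camera images.
- amber: Amber lamp, upright in the rack, 117 mm tall, about 0.16 kg. Origin: centre of its foot; z up its axis. Upward: brass cap 28 mm wide to 26 mm (lowest 5 mm tapers to 20 mm); two lugs along +x and -x, out to 21 mm from the axis, 8 mm wide, 8 to 14 mm above the foot; steel collar 56 mm wide, 26 to 32 mm; amber glass 52 mm wide to 80 mm; black round top 38 mm wide to 90 mm, then the grip bar.
- amber_grip (a point): Centre of the amber lamp's black flat-sided grip bar, 103 mm above the foot. The bar lies along the lamp's x axis, in line with the lugs: 38 mm long (x), 12 mm thick (y), from 90 to 117 mm above the foot. Half a turn makes no difference to lamp or lugs.
- rack: Fixed plywood rack 90 x 210 x 40 mm (x, y, z), origin under its centre on the table. Two round through holes of 45 mm at y = +55 and -55 mm; in each stands a lamp, its collar on the rack's top and its foot 14 mm above the table.
- opal: The other lamp, same shape and size, with white glass and a white grip; stays in the rack.
- holder: Fixed upright lampholder. Origin under its centre, z up. Dark round foot 140 mm wide, 12 mm high; aluminium column 60 mm wide up to the rim at 70 mm. The two lug slots lie along +x and -x (white marks on the foot); the lugs end up along y (red marks). Inside, stops block anticlockwise turning and end the clockwise turn (seen from above) at about 93 degrees.
- holder_mouth (a point): Centre of the mouth, level with the rim, axes as the holder. White plate 7 mm thick, bore 32 mm wide, slots 14 mm wide out to 24 mm from the axis. The lamp's foot meets the plunger 8 mm below this; the lugs can turn with the foot over 21 mm below; the collar is flush on the rim at 26 mm. Let go, a turned lamp springs up 5 mm and its lugs catch under the plate.
- plunger (a joint): Travel of the sprung brass plunger in the holder, m: 0 up and free, about 0.013 when a turned lamp is let go, 0.018 with the collar flush on the rim. It pushes up with about 3 N at 0 and 10 N at 0.018.
- shade: Bystander: loose aluminium cone shade of the lamp, standing mouth down, 144 mm wide at the foot, 118 mm tall; origin under its centre.
- cruet: Bystander: white and blue ceramic oil cruet, 68 mm in diameter, 181 mm tall; origin under its centre.
- pasta_jar: Bystander: closed glass jar of pasta with a wooden lid, 84 mm in diameter, 157 mm tall; origin under its centre.
There are look-alikes about, which are no part of the job. Of the things that look like the rack, take the one that is farthest to the robot's left at the start.

How it is judged:
On the way, in this order (a step that is already met when the one before it is completed fails the run):
1. the amber lamp is gripped and lifted clear of the rack (height (world z) of amber above 0.045 m and contact force between the fingers and amber above 1 N), for 0.2 s.
2. the lamp is pushed into the holder's mouth, its lugs in the slots (z of amber in the frame of holder_mouth below -0.018 m and horizontal distance between amber and holder_mouth below 0.006 m and angle between the x axis of amber and the x axis of holder_mouth, either way round below 0.6 rad).
At the end, for the whole second after the job is handed in: Amber lamp in the holder: within 5 mm of its axis, upright within 0.08 rad, within 0.27 rad of a quarter turn, pressed so its collar is within 2.5 mm of the rim (plunger past 15.5 mm), slower than 20 mm/s, still gripped (over 1 N); the opal lamp stands in its rack (z of amber in the frame of holder_mouth below -0.0235 m and horizontal distance between amber and holder_mouth below 0.005 m and angle between the x axis of amber and the y axis of holder_mouth, either way round below 0.27 rad and angle between amber's own z axis and vertical below 0.08 rad and value of joint plunger above 0.0155 m and contact force between the fingers and amber above 1 N and linear speed of amber below 0.02 m/s and horizontal distance between opal and rack below 0.065 m and angle between opal's own z axis and vertical below 0.1 rad); the arm keeps its last pose, push and grip.
It fails at once if the opal lamp is knocked about or taken (distance of opal from where it was at the start of the episode above 0.02 m or angle between opal's own z axis and vertical above 0.3 rad).
It fails at once if the shade is pushed away (distance of shade from where it was at the start of the episode above 0.03 m or angle between shade's own z axis and vertical above 0.3 rad).
It fails at once if the oil cruet is pushed away or tipped (distance of cruet from where it was at the start of the episode above 0.03 m or angle between cruet's own z axis and vertical above 0.3 rad).
It fails at once if the pasta jar is pushed away or tipped (distance of pasta_jar from where it was at the start of the episode above 0.03 m or angle between pasta_jar's own z axis and vertical above 0.3 rad).
It also fails if it takes over 48 s, if anything falls off the work surface, if the arm or the gripper's body presses on something with over 40 N, if the wrist force passes 120 N, or if a joint passes its speed limit or range.

### The arm

A 6-joint arm with a two-finger parallel gripper is mounted at the origin on the work surface. World frame = base frame: x ahead of the robot, y to its left, z up, the work surface at z = 0. Lengths are in m, angles in rad, forces in N, time in s.
With the tool pointing down it reaches from about 0.25 to 0.8 m from the base axis. Payload 8.5 kg.
Tool frame: the origin (TCP) lies on the centre line of the jaws, within the pads' length; the fingertips stand 19 mm ahead of it and the grasp point (between the pads) is the TCP; z points along the fingers, y is the line along which they close (so a half turn about z gives the same grasp; the last joint's range is limited). The gripper opens to 85 mm and grips with 20 to 120 N. Pads are 22 mm wide; open, the fingers measure 114 mm over their backs; the gripper's body (76 mm by 85 mm) begins 54 mm behind the grasp point. The pads swing forward as they close: fully open they stand 13 mm farther back than shut.
Start: joints at [1.151, 0.238, -0.013, 1.319, 0, 1.571], TCP at [0.214, 0.479, 0.25] pointing down, gripper open.
Joint ranges: [-2.66, 2.66], [-1.03, 1.9], [-1.14, 1.46], [-1.82, 2.27], [-1.45, 1.34], [-3.14, 3.14]. Speed limits (rad/s): [2.22, 2.22, 2.79, 3.14, 3.14, 3.14].

### API

Orientations are given as [roll, pitch, yaw] about the fixed x, y, z axes, in that order (R = Rz(yaw) Ry(pitch) Rx(roll)).
In Python, from bench import arm gives the robot as it stands.
- The arm moves only by the tool drive_tool, never from a script. Its arguments are lists of equal length, an entry for each row: "travel": the shift along the tool's x, y, z in m, a list of three; "spin": the turn about the tool's z in rad. In form: {"travel": [[dx, dy, dz], ...], "spin": [spin, ...]}. A call has 1 to 20 rows; each row is the pose to reach, as a shift and turn from the pose commanded when the call began, along the tool's axes at that moment; what a row does not reach only later rows make up. A row lasts 1/10 s, in which the tool goes at most 50 mm and 8.59 degrees, less where a joint would pass 70% of its speed; a pose out of reach is approached as far as the arm can. A call with a gripper value outside its range is refused whole. "claw" is the opening in per cent of the stroke, from 0 (shut) to 100 (fully open), set as the call begins (left out, the last holds). The fingers move at their own pace and stop on an object; "newtons" is the grip in N (left out, the last holds). Time passes only in rows, so rows that repeat a pose let the fingers close. It gives the time, the measured TCP pose, the force, the opening and the grip force at its end, in the units of the state.
- arm.observe(): the state, without advancing time (a new reading comes with each control period).
- arm.grab_frame(name): name is "side" or "top"; returns a dict with "pixels" (420x560x3 uint8, red, green, blue), "range_z" (420x560 float32, m along the optical axis (not along the pixel's ray), 0 where there is no reading), "intrinsics" (3x3 intrinsics, pixels), "k1" (the pictures are not rectified: a ray, as slopes to the right and down, at radius r is drawn at 1 + k1 r^2 times it, then the intrinsics apply), "T" (4x4, takes a point from camera to world coordinates). Camera axes: x right, y up, looking along -z (the intrinsics and any distortion apply to the point x, -y, -z); pixel columns grow to the right and rows downward; lengths in m; the calibration is good to about 2 mm. A picture is of the moment at which its call begins.
- arm.finish_job(): hands the job in; it is judged then, once.
The state is a dict: "time": time; "qpos": joint angles; "joint_vel": joint speeds; "joint_efforts": joint torques, N m; "eef_pos": TCP position; "orientation": TCP orientation; "ft_force": force on the tool from outside, world axes, zero at the start; "torque": the same for the moment, N m; "finger_gap": finger opening in m; "grasp_force": force on a finger pad.
Only numpy, scipy, OpenCV 4.12 (cv2) and the standard library are available. Lean on these libraries where they do the work, as an engineer would, in place of code of your own. Each camera call takes 0.05 s, during which the arm holds its last target. There are 200 camera calls.

## Working session

There is one attempt and no reset: what is moved stays moved. The work goes in short steps, Python scripts to look and compute and a tool call to move; the robot and the scene stay as the last step left them, time stands still between calls to the robot, and variables do not carry over. Pictures are saved under pics/ and viewed, at most 10 in all, crops included, and the job is handed in when it is done.

Besides the shell and the picture viewer there is one more tool, called by a JSON object that holds its "api" and its "payload", one argument or row to a line. drive_tool: Moves the arm, as the interface text tells. Its arguments: {"type":"object","properties":{"travel":{"type":"array"},"spin":{"type":"array"},"claw":{"type":"number"},"newtons":{"type":"number"}},"required":["travel","spin"]}

```bash
mkdir -p pics; cat > h.py <<'E'
import numpy as np, cv2
from bench import arm
def grab(n,save=None):
    f=arm.grab_frame(n)
    if save: cv2.imwrite('pics/'+save,f['pixels'][:,:,::-1])
    return f
def rays(f,uv):
    uv=np.atleast_2d(np.float64(uv)); K=f['intrinsics']
    d=np.stack([(uv[:,0]-K[0,2])/K[0,0],(uv[:,1]-K[1,2])/K[1,1]],1); s=d.copy()
    for _ in range(20): s=d/(1+f['k1']*(s**2).sum(1,keepdims=True))
    c=np.c_[s[:,0],-s[:,1],-np.ones(len(s))]
    return f['T'][:3,3],c@f['T'][:3,:3].T
def plane(f,uv,z):
    o,r=rays(f,uv); return o+r*((z-o[2])/r[:,2])[:,None]
def depthpts(f,uv):
    uv=np.atleast_2d(uv); o,r=rays(f,uv); d=f['range_z'][uv[:,1].astype(int),uv[:,0].astype(int)]
    return o+r*d[:,None]
E
python3 - <<'E'
from h import *
for n in('top','side'):
    f=grab(n,n+'0.png'); np.savez(n+'0.npz',**f); print(n,f['T'].round(3).tolist(),f['k1'],f['intrinsics'].tolist())
print(arm.observe())
E
```

```text
top [[0.023, 0.992, -0.127, 0.405], [-0.999, 0.027, 0.024, 0.028], [0.027, 0.126, 0.992, 1.126], [0.0, 0.0, 0.0, 1.0]] -0.09045477681395633 [[393.93129319455426, 0.0, 283.67369072747863], [0.0, 393.93129319455426, 214.53933997117892], [0.0, 0.0, 1.0]]
side [[0.695, 0.429, -0.577, -0.105], [-0.719, 0.428, -0.548, -0.601], [0.012, 0.796, 0.606, 0.766], [0.0, 0.0, 0.0, 1.0]] 0.03885633112841744 [[449.56207647148443, 0.0, 280.48287219514674], [0.0, 449.56207647148443, 215.62240140277706], [0.0, 0.0, 1.0]]
{'time': 0.1, 'qpos': array([ 1.15101782e+00,  2.38735746e-01, -1.41568131e-02,  1.31924647e+00,
        2.04154321e-05,  1.57080097e+00]), 'joint_vel': array([ 2.23881723e-04,  1.80530100e-04,  6.68747194e-04, -2.95665546e-04,
       -4.00505478e-04,  1.50128150e-05]), 'joint_efforts': array([ 1.38577961e-04, -5.39719033e+01,  3.46998310e+01,  1.34316803e-02,
       -4.20085769e-05,  2.41746301e-05]), 'eef_pos': array([0.21381515, 0.47909092, 0.24973919]), 'orientation': array([-3.14024995e+00, -2.04091794e-05,  2.72180948e+00]), 'ft_force': array([ 0.68589915, -0.36962731, -0.84881908]), 'torque': array([-0.01843199, -0.026618  , -0.0386408 ]), 'grasp_force': 0.0, 'finger_gap': 0.08550187737563322}
```

View pics/top0.png

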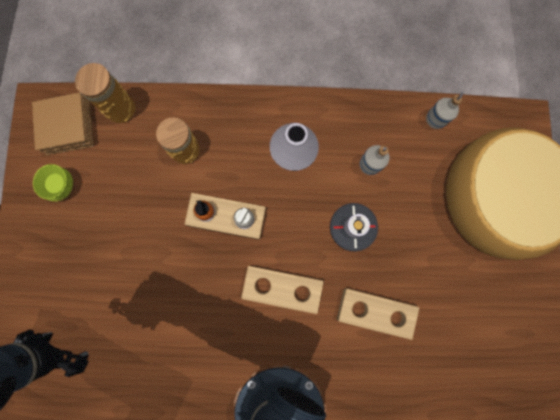

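View pics/side0.png

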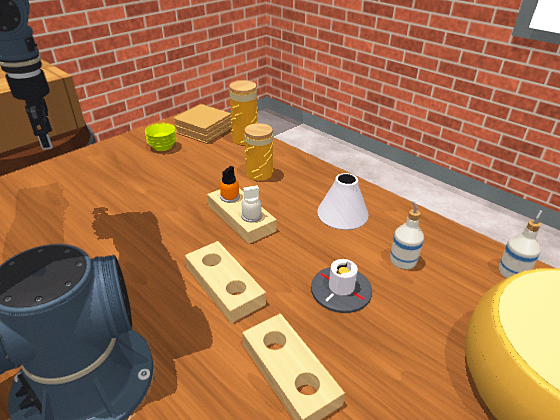

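Top view: the rack holding lamps is at about (225,216), leftmost of the racks. Amber is at (204,210), opal at (243,216), the holder at (355,227), the shade at (295,147), and the jar and cruets are behind. Next I measure amber and the holder.

```bash
cat > m.py <<'E'
from h import *
F={n:dict(np.load(n+'0.npz')) for n in('top','side')}
vv,uu=np.mgrid[0:420,0:560]; uv=np.c_[uu.ravel(),vv.ravel()]
for n,f in F.items():
    P=depthpts(f,uv); ok=f['range_z'].ravel()>0
    rgb=f['pixels'].reshape(-1,3).astype(int)
    c0=plane(f,[[204,210]] if n=='top' else [[229,173]],0.12)[0]
    h0=plane(f,[[358,226]] if n=='top' else [[343,270]],0.07)[0]
    print(n,'seed',c0.round(3),h0.round(3))
    m=ok&(np.hypot(*(P[:,:2]-c0[:2]).T)<0.035)&(P[:,2]>0.109)
    q=P[m]; print('grip',m.sum(),q.mean(0).round(4),q.max(0).round(4),q.min(0).round(4))
    t=m&(P[:,2]>0.124); r=cv2.minAreaRect(P[t][:,:2].astype(np.float32)*1000); print('griptop',t.sum(),r)
    h=ok&(np.hypot(*(P[:,:2]-h0[:2]).T)<0.05)&(P[:,2]>0.062)
    print('rim',h.sum(),cv2.minEnclosingCircle(P[h][:,:2].astype(np.float32)*1000),P[h][:,2].max())
    # holder marks on foot z=.012
    G=plane(f,uv,0.012); d=np.hypot(*(G[:,:2]-h0[:2]).T)
    R=(d<0.08)&(rgb[:,0]>130)&(rgb[:,1]<70); W=(d<0.08)&(rgb.min(1)>150)
    for nm,mk,z in(('red',R,.012),('white',W,.012)):
        k,l,s,c=cv2.connectedComponentsWithStats(mk.reshape(420,560).astype(np.uint8))
        for i in range(1,k):
            if s[i,4]>5: print(nm,s[i,4],c[i].round(1),plane(f,c[i],z)[0].round(4))
    rk=ok&(np.hypot(*(P[:,:2]-c0[:2]).T)<0.2)&(abs(P[:,2]-0.04)<0.006)
    k,l,s,c=cv2.connectedComponentsWithStats(rk.reshape(420,560).astype(np.uint8))
    i=1+s[1:,4].argmax(); print('rack',s[i,4],cv2.minAreaRect(P[(l==i).ravel()][:,:2].astype(np.float32)*1000))
a=F['top']['pixels'][185:250,175:275]; b=F['top']['pixels'][195:260,305:405]
c=F['side']['pixels'][155:233,195:285]; d=F['side']['pixels'][250:328,300:390]
z=lambda x:cv2.resize(x,(400,300),interpolation=cv2.INTER_CUBIC)
cv2.imwrite('pics/crop.png',np.vstack([np.hstack([z(a),z(b)]),np.hstack([z(c),z(d)])])[:,:,::-1])
E
python3 m.py
```

```text
top seed [0.54  0.209 0.12 ] [ 0.514 -0.2    0.07 ]
grip 81 [0.5467 0.2181 0.1277] [0.5647 0.2264 0.1344] [0.5268 0.2114 0.1095]
griptop 65 ((546.3623046875, 219.32943725585938), (37.49910354614258, 11.162832260131836), 8.40631103515625)
rim 284 ((519.121337890625, -201.80796813964844), 30.168045043945312) 0.0740278913465573
red 9 [372.1 225.9] [ 0.5216 -0.2541  0.012 ]
red 15 [336.9 226.9] [ 0.5161 -0.1522  0.012 ]
white 262 [358.  223.5] [ 0.5276 -0.2129  0.012 ]
white 17 [355.2 242.9] [ 0.4717 -0.2051  0.012 ]
rack 1751 ((537.8243408203125, 165.63803100585938), (209.44775390625, 91.03865814208984), 80.70122528076172)
side seed [0.549 0.214 0.12 ] [ 0.514 -0.207  0.07 ]
grip 111 [0.5465 0.2152 0.1231] [0.5676 0.2277 0.1328] [0.5289 0.2066 0.1091]
griptop 60 ((549.3917846679688, 217.99099731445312), (39.619041442871094, 14.102601051330566), 15.840137481689453)
rim 365 ((520.515625, -202.9008026123047), 30.852001190185547) 0.07306672392047509
red 20 [324.7 275.8] [ 0.5192 -0.1551  0.012 ]
red 23 [358.7 295.9] [ 0.524  -0.2498  0.012 ]
white 617 [342.2 280.4] [ 0.5363 -0.1937  0.012 ]
white 28 [329.3 296.8] [ 0.4752 -0.2046  0.012 ]
rack 979 ((540.6964721679688, 163.72964477539062), (211.72543334960938, 93.60794067382812), 80.50077819824219)
```

View pics/crop.png

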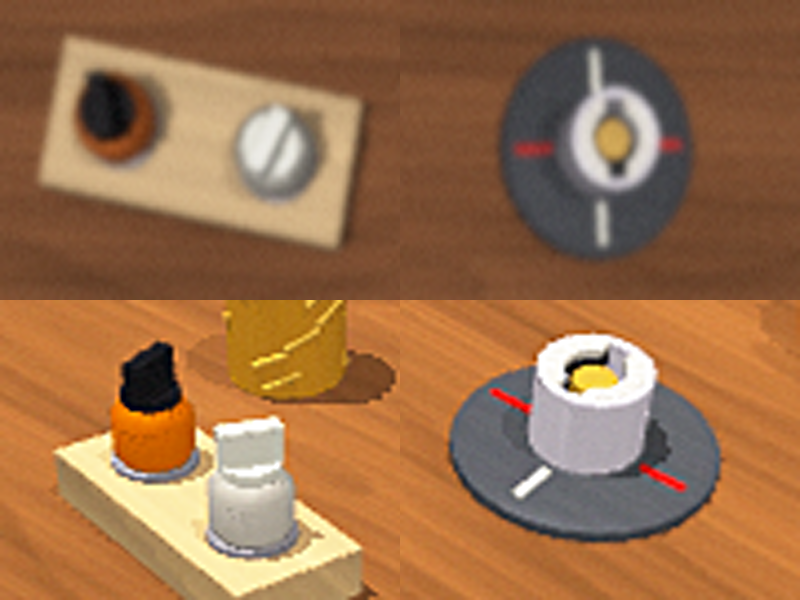

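The measurements agree across both views:
- **Amber:** about (0.548, 0.2185), with the bar's yaw about 12°. The rack hole predicts (0.548, 0.219).
- **Holder:** about (0.520, -0.2026), yaw about 3°.

I'll approach above amber.

{"api": "drive_tool", "payload": {
  "travel": [
    [-0.411, -0.102, 0],
    [-0.411, -0.102, 0],
    [-0.411, -0.102, 0],
    [-0.411, -0.102, 0],
    [-0.411, -0.102, 0],
    [-0.411, -0.102, 0],
    [-0.411, -0.102, 0],
    [-0.411, -0.102, 0],
    [-0.411, -0.102, 0],
    [-0.411, -0.102, 0],
    [-0.411, -0.102, 0],
    [-0.411, -0.102, 0],
    [-0.411, -0.102, 0.03],
    [-0.411, -0.102, 0.03],
    [-0.411, -0.102, 0.03]
  ],
  "spin": [-0.15, -0.3, -0.45, -0.63, -0.63, -0.63, -0.63, -0.63, -0.63, -0.63, -0.63, -0.63, -0.63, -0.63, -0.63],
  "claw": 100,
  "newtons": 60
}}

```text
time: 1.6
eef_pos: [0.5466, 0.2195, 0.2206]
orientation: [-3.141, -0.001, -2.93]
ft_force: [0.4, 0.0, 0.6]
finger_gap: 0.0854
grasp_force: 0.0
```

{"api": "drive_tool", "payload": {
  "travel": [
    [-0.001, 0, 0.03],
    [-0.001, 0, 0.06],
    [-0.001, 0, 0.085],
    [-0.001, 0, 0.093],
    [-0.001, 0, 0.093],
    [-0.001, 0, 0.093]
  ],
  "spin": [0, 0, 0, 0, 0, 0]
}}

```text
time: 2.2
eef_pos: [0.5494, 0.2195, 0.129]
orientation: [3.141, 0.002, -2.931]
ft_force: [-1.1, -0.9, -0.3]
finger_gap: 0.0855
grasp_force: 0.0
```

{"api": "drive_tool", "payload": {
  "travel": [
    [0, 0, 0],
    [0, 0, 0],
    [0, 0, 0],
    [0, 0, 0],
    [0, 0, 0],
    [0, 0, 0],
    [0, 0, 0],
    [0, 0, 0],
    [0, 0, 0],
    [0, 0, 0]
  ],
  "spin": [0, 0, 0, 0, 0, 0, 0, 0, 0, 0],
  "claw": 0,
  "newtons": 60
}}

```text
time: 3.2
eef_pos: [0.5489, 0.219, 0.1276]
orientation: [-3.142, 0.001, -2.931]
ft_force: [0.9, -1.0, 6.1]
finger_gap: 0.0106
grasp_force: 59.3
```

{"api": "drive_tool", "payload": {
  "travel": [
    [0, 0, -0.02],
    [0, 0, -0.04],
    [0, 0, -0.07],
    [0, 0, -0.1],
    [0, 0, -0.13],
    [0, 0, -0.145],
    [0, 0, -0.145],
    [0, 0, -0.145],
    [0, 0, -0.145]
  ],
  "spin": [0, 0, 0, 0, 0, 0, 0, 0, 0]
}}

```text
time: 4.1
eef_pos: [0.548, 0.2187, 0.2705]
orientation: [-3.141, -0.003, -2.931]
ft_force: [-0.3, 0.1, -1.9]
finger_gap: 0.0103
grasp_force: 58.7
```

```bash
python3 - <<'E'
from h import *
f=grab('side'); cv2.imwrite('pics/lift.png',cv2.resize(f['pixels'][60:250,120:340],(660,570))[:,:,::-1])
o=arm.observe(); print(o['eef_pos'],o['orientation'],o['qpos'],o['ft_force'],o['finger_gap'])
E
```

```text
[0.54807066 0.21871126 0.27061975] [-3.14109615e+00 -2.76538569e-03 -2.93135723e+00] [ 3.79704126e-01  3.49338042e-01  1.96251383e-01  1.42051918e+00
 -2.29807108e-05  1.69468045e-01] [-0.07349063 -0.61136647 -1.79494601] 0.010419545931415303
```

View pics/lift.png

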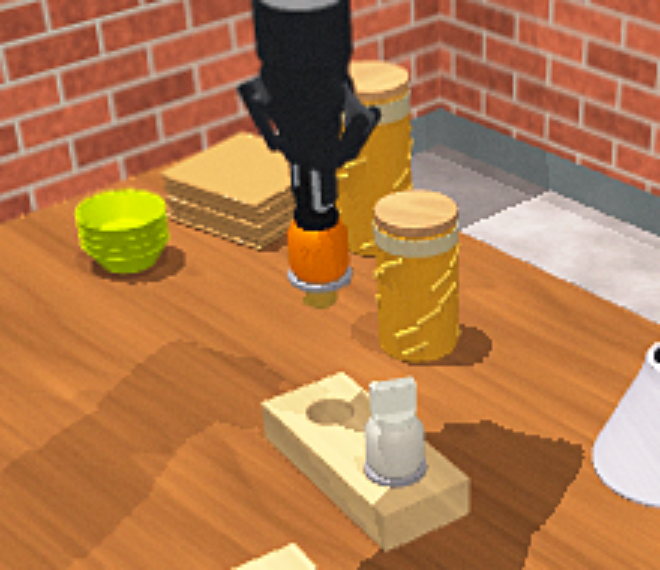

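The amber lamp is held upright; in the crop it is at (320,260), clear of the rack, and the opal lamp is undisturbed at (393,435). Next I carry it above the holder.

{"api": "drive_tool", "payload": {
  "travel": [
    [0.01, -0.035, 0],
    [0.02, -0.07, 0],
    [0.031, -0.11, 0],
    [0.043, -0.15, 0],
    [0.054, -0.19, 0],
    [0.065, -0.23, 0],
    [0.077, -0.27, 0],
    [0.088, -0.31, 0],
    [0.1, -0.35, 0],
    [0.108, -0.38, 0],
    [0.115, -0.406, 0],
    [0.115, -0.406, 0],
    [0.115, -0.406, 0.03],
    [0.115, -0.406, 0.06],
    [0.115, -0.406, 0.06],
    [0.115, -0.406, 0.06],
    [0.115, -0.406, 0.06]
  ],
  "spin": [0, 0.03, 0.06, 0.1, 0.13, 0.158, 0.158, 0.158, 0.158, 0.158, 0.158, 0.158, 0.158, 0.158, 0.158, 0.158, 0.158]
}}

```text
time: 5.85
eef_pos: [0.5216, -0.202, 0.2137]
orientation: [-3.141, 0.001, -3.089]
ft_force: [0.4, 0.3, -0.9]
finger_gap: 0.0109
grasp_force: 59.0
```

```bash
cat > n.py <<'E'
from h import *
o=arm.observe(); print(o['eef_pos'],o['orientation'],o['qpos'],o['ft_force'],o['finger_gap'])
out=[]
vv,uu=np.mgrid[0:420,0:560]; uv=np.c_[uu.ravel(),vv.ravel()]
e=o['eef_pos']
for n in('side','top'):
    f=grab(n); np.savez(n+'1.npz',**f)
    P=depthpts(f,uv); ok=f['range_z'].ravel()>0; rgb=f['pixels'].reshape(-1,3).astype(int)
    near=ok&(np.hypot(*(P[:,:2]-e[:2]).T)<0.05)
    zf=e[2]-.1136
    am=near&(P[:,2]>zf+.034)&(P[:,2]<zf+.078)&(rgb[:,0]>1.8*rgb[:,2])
    q=P[am]; print(n,'glass',am.sum())
    if len(q)>20:
        A=np.c_[2*q[:,:2],np.ones(len(q))]; s=np.linalg.lstsq(A,(q[:,:2]**2).sum(1),rcond=None)[0]
        print(' circle fit',s[:2].round(4),'r',np.sqrt(s[2]+s[:2]@s[:2]).round(4))
        # fixed radius fit
        from scipy.optimize import least_squares
        w=least_squares(lambda c:np.hypot(q[:,0]-c[0],q[:,1]-c[1])-.026,e[:2],loss='soft_l1',f_scale=.001); print(' r=26 fit',w.x.round(4))
    u=np.array([f['pixels']])
    col=near&(P[:,2]<.062)&(P[:,2]>.02)&(np.hypot(*(P[:,:2]-[.52,-.2026]).T)<.037); q=P[col]
    if len(q)>20:
        w=least_squares(lambda c:np.hypot(q[:,0]-c[0],q[:,1]-c[1])-.030,e[:2],loss='soft_l1',f_scale=.001); print(' column r=30 fit',len(q),w.x.round(4))
f=dict(np.load('side1.npz')); cv2.imwrite('pics/hov.png',cv2.resize(f['pixels'][150:320,250:450],(700,595))[:,:,::-1])
E
python3 n.py
```

```text
[ 0.52159187 -0.20201108  0.21368683] [-3.14086790e+00  1.44625481e-03 -3.08891892e+00] [-3.69472696e-01  3.09719420e-01 -7.88012155e-03  1.25158055e+00
 -6.85668971e-05 -4.22145961e-01] [ 0.41761024  0.2636784  -0.92313138] 0.010917185211859769
side glass 418
 circle fit [ 0.5204 -0.203 ] r 0.0231
 r=26 fit [ 0.5232 -0.2011]
 column r=30 fit 431 [ 0.5218 -0.2019]
top glass 70
 circle fit [ 0.5183 -0.2002] r 0.0223
 r=26 fit [ 0.5222 -0.2015]
 column r=30 fit 70 [ 0.5193 -0.2024]
```

View pics/hov.png

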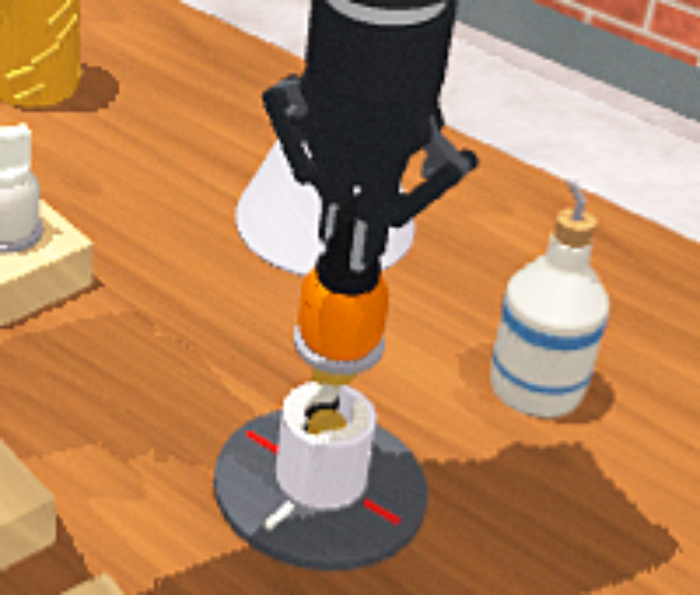

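In the hover picture the lamp, at (343,320), is above the holder mouth at (327,410), and the white slot mark lines up. The relative fit gives an offset of about (+2, +1) mm, so I correct by that and descend.

{"api": "drive_tool", "payload": {
  "travel": [
    [0.002, -0.001, 0.01],
    [0.002, -0.001, 0.02],
    [0.002, -0.001, 0.028],
    [0.002, -0.001, 0.034],
    [0.002, -0.001, 0.036],
    [0.002, -0.001, 0.036],
    [0.002, -0.001, 0.036],
    [0.002, -0.001, 0.036]
  ],
  "spin": [0, 0, 0, 0, 0, 0, 0, 0]
}}

```text
time: 6.75
eef_pos: [0.5192, -0.2033, 0.1766]
orientation: [-3.141, 0.0, -3.089]
ft_force: [0.1, 0.6, -2.1]
finger_gap: 0.011
grasp_force: 58.9
```

{"api": "drive_tool", "payload": {
  "travel": [
    [0, 0, 0.003],
    [0, 0, 0.006],
    [0, 0, 0.008],
    [0, 0, 0.008],
    [0, 0, 0.008]
  ],
  "spin": [0, 0, 0, 0, 0]
}}

```text
time: 7.25
eef_pos: [0.5193, -0.2034, 0.1686]
orientation: [-3.141, 0.001, -3.089]
ft_force: [0.2, 0.3, 4.4]
finger_gap: 0.0109
grasp_force: 59.8
```

The force matches the spring alone, so the lugs are in the slots. I push on to just short of flush.

{"api": "drive_tool", "payload": {
  "travel": [
    [0, 0, 0.003],
    [0, 0, 0.006],
    [0, 0, 0.009],
    [0, 0, 0.01],
    [0, 0, 0.01],
    [0, 0, 0.01],
    [0, 0, 0.01]
  ],
  "spin": [0, 0, 0, 0, 0, 0, 0],
  "newtons": 90
}}

```text
time: 7.95
eef_pos: [0.5186, -0.2031, 0.1582]
orientation: [3.141, -0.001, -3.089]
ft_force: [-3.1, 0.8, 6.7]
finger_gap: 0.0101
grasp_force: 96.0
```

{"api": "drive_tool", "payload": {
  "travel": [
    [0.001, 0, 0],
    [0.001, 0, 0.0005],
    [0.001, 0, 0.0005],
    [0.001, 0, 0.0005],
    [0.001, 0, 0.0005],
    [0.001, 0, 0.0005],
    [0.001, 0, 0.0005]
  ],
  "spin": [0, 0, 0.07, 0.15, 0.22, 0.3, 0.3]
}}

```text
time: 8.65
eef_pos: [0.5176, -0.203, 0.1577]
orientation: [3.141, -0.001, 2.891]
ft_force: [-0.9, 1.6, 7.1]
finger_gap: 0.0104
grasp_force: 95.8
```

{"api": "drive_tool", "payload": {
  "travel": [
    [0, 0, 0],
    [0, 0, 0],
    [0, 0, 0],
    [0, 0, 0],
    [0, 0, 0],
    [0, 0, 0],
    [0, 0, 0],
    [0, 0, 0],
    [0, 0, 0],
    [0, 0, 0],
    [0, 0, 0],
    [0, 0, 0],
    [0, 0, 0],
    [0, 0, 0]
  ],
  "spin": [0.12, 0.24, 0.36, 0.48, 0.6, 0.72, 0.84, 0.96, 1.08, 1.18, 1.26, 1.27, 1.27, 1.27]
}}

```text
time: 10.05
eef_pos: [0.5188, -0.2018, 0.1577]
orientation: [3.14, -0.003, 1.625]
ft_force: [2.9, 7.6, 4.7]
finger_gap: 0.0098
grasp_force: 97.9
```

```bash
python3 - <<'E'
from h import *
o=arm.observe(); print(o['eef_pos'],o['orientation'],o['ft_force'],o['torque'])
f=grab('side'); cv2.imwrite('pics/turn.png',cv2.resize(f['pixels'][200:320,280:420],(700,600),interpolation=cv2.INTER_CUBIC)[:,:,::-1])
E
```

```text
[ 0.51875026 -0.20175612  0.15774049] [ 3.13977598e+00 -3.09919167e-03  1.62490395e+00] [2.94950084 7.57345431 4.65760134] [ 1.70858418 -0.95967458  0.00667071]
```

View pics/turn.png

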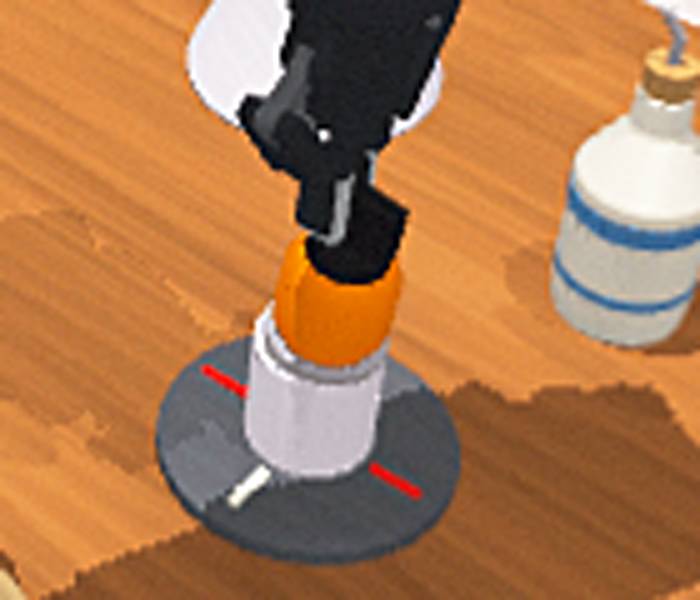

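The bar now lies along the red marks, but the lamp (340,310) leans or sits slightly to the right (-y) on the column (315,390). The force on the tool is +y 7.6 N. I shift +y to relieve it, then press to flush.

{"api": "drive_tool", "payload": {
  "travel": [
    [0.001, 0, 0],
    [0.002, 0.0005, 0],
    [0.002, 0.0005, 0.0005],
    [0.002, 0.0005, 0.001],
    [0.002, 0.0005, 0.001],
    [0.002, 0.0005, 0.001]
  ],
  "spin": [0, 0, 0, 0, 0, 0]
}}

```text
time: 10.7
eef_pos: [0.519, -0.2009, 0.1575]
orientation: [3.14, -0.0, 1.624]
ft_force: [0.3, 3.9, 10.0]
finger_gap: 0.0102
grasp_force: 98.2
```

{"api": "drive_tool", "payload": {
  "travel": [
    [0.001, 0, 0],
    [0.001, 0, 0.0005],
    [0.001, 0, 0.001],
    [0.001, 0, 0.0015],
    [0.001, 0, 0.0015],
    [0.001, 0, 0.0015]
  ],
  "spin": [0, 0, 0, 0, 0, 0]
}}

```text
time: 11.3
eef_pos: [0.5193, -0.2, 0.157]
orientation: [3.138, 0.0, 1.624]
ft_force: [-0.1, 5.0, 17.9]
finger_gap: 0.0097
grasp_force: 98.9
```

```bash
python3 - <<'E'
from h import *
from scipy.optimize import least_squares
o=arm.observe(); print(o['eef_pos'],o['orientation'],o['ft_force'])
vv,uu=np.mgrid[0:420,0:560]; uv=np.c_[uu.ravel(),vv.ravel()]; e=o['eef_pos']
for n in('side','top'):
    f=grab(n); P=depthpts(f,uv); rgb=f['pixels'].reshape(-1,3).astype(int)
    near=(f['range_z'].ravel()>0)&(np.hypot(*(P[:,:2]-e[:2]).T)<0.05)
    org=near&(rgb[:,0]>2.2*rgb[:,2])&(P[:,2]>.07)&(P[:,2]<.14)
    for nm,m,r in(('glass',org,.026),('glass low',org&(P[:,2]<.098),.026),('glass high',org&(P[:,2]>.098)&(P[:,2]<.118),.026),('column',near&(P[:,2]<.062)&(P[:,2]>.02)&(np.hypot(*(P[:,:2]-[.52,-.2026]).T)<.037),.03)):
        q=P[m]
        if len(q)<15: continue
        w=least_squares(lambda c:np.hypot(q[:,0]-c[0],q[:,1]-c[1])-r,e[:2],loss='soft_l1',f_scale=.001)
        print(n,nm,len(q),w.x.round(4),'z',q[:,2].min().round(4),q[:,2].max().round(4))
    if n=='side': cv2.imwrite('pics/end.png',cv2.resize(f['pixels'][200:320,280:420],(700,600),interpolation=cv2.INTER_CUBIC)[:,:,::-1])
E
```

```text
[ 0.51929244 -0.20001204  0.15704281] [3.13838830e+00 2.64912348e-04 1.62417275e+00] [-0.13222199  5.01876079 17.90194267]
side glass 421 [ 0.522 -0.207] z 0.0749 0.1287
side glass low 117 [ 0.5215 -0.2062] z 0.0749 0.0978
side glass high 179 [ 0.5211 -0.2077] z 0.098 0.1179
side column 353 [ 0.522  -0.2018] z 0.0201 0.0618
top glass 108 [ 0.5185 -0.2105] z 0.095 0.1367
top glass high 44 [ 0.5186 -0.2083] z 0.0984 0.1178
top column 62 [ 0.5191 -0.202 ] z 0.02 0.062
```

View pics/end.png

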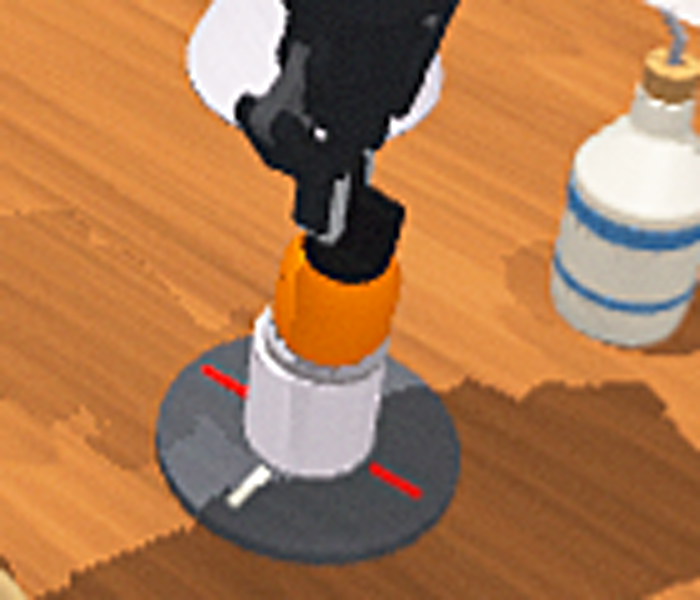

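The side view shows the bar (about 370) offset from the finger (about 340). The fit puts the lamp about 5 mm towards -y and tilted about 0.075 rad, so the bar slipped in the pads during the turn. The lugs hold a turned lamp, so I'll open, recentre, regrip and press again.

{"api": "drive_tool", "payload": {
  "travel": [
    [0, 0, 0],
    [0, 0, 0],
    [0, 0, 0],
    [0, 0, 0],
    [0, 0, -0.005],
    [0, 0, -0.007],
    [0, 0, -0.007],
    [0, 0, -0.007]
  ],
  "spin": [0, 0, 0, 0, 0, 0, 0, 0],
  "claw": 55
}}

```text
time: 12.2
eef_pos: [0.5183, -0.2003, 0.1624]
orientation: [3.142, 0.0, 1.624]
ft_force: [-0.5, 0.4, 0.2]
finger_gap: 0.047
grasp_force: 0.0
```

```bash
cat > g.py <<'E'
from h import *
from scipy.optimize import least_squares
import sys
o=arm.observe(); print(o['eef_pos'],o['orientation'],o['ft_force'],o['torque'],o['finger_gap'])
vv,uu=np.mgrid[0:420,0:560]; uv=np.c_[uu.ravel(),vv.ravel()]; e=o['eef_pos']
for n in('side','top'):
    f=grab(n); P=depthpts(f,uv); rgb=f['pixels'].reshape(-1,3).astype(int)
    near=(f['range_z'].ravel()>0)&(np.hypot(*(P[:,:2]-e[:2]).T)<0.05)
    org=near&(rgb[:,0]>2.2*rgb[:,2])&(P[:,2]>.07)&(P[:,2]<.14)
    for nm,m,r in(('glass low',org&(P[:,2]<.098),.026),('glass high',org&(P[:,2]>.098)&(P[:,2]<.118),.026),('column',near&(P[:,2]<.062)&(P[:,2]>.02)&(np.hypot(*(P[:,:2]-[.52,-.2026]).T)<.037),.03)):
        q=P[m]
        if len(q)<15: continue
        w=least_squares(lambda c:np.hypot(q[:,0]-c[0],q[:,1]-c[1])-r,e[:2],loss='soft_l1',f_scale=.001)
        print(n,nm,len(q),w.x.round(4),'meanz',q[:,2].mean().round(4),q[:,2].max().round(4))
    if n=='side': cv2.imwrite('pics/'+sys.argv[1],cv2.resize(f['pixels'][200:320,280:420],(700,600),interpolation=cv2.INTER_CUBIC)[:,:,::-1])
E
python3 g.py open.png
```

```text
[ 0.51833795 -0.20029417  0.16235025] [3.14157136e+00 1.32853801e-04 1.62375154e+00] [-0.544027    0.44390645  0.20562692] [0.02643313 0.04457234 0.02575396] 0.04700623908494371
side glass low 99 [ 0.522  -0.2022] meanz 0.0909 0.098
side glass high 169 [ 0.5217 -0.2025] meanz 0.1084 0.118
side column 356 [ 0.5219 -0.2018] meanz 0.0418 0.062
top glass high 27 [ 0.5191 -0.2031] meanz 0.1094 0.1177
top column 63 [ 0.519  -0.2022] meanz 0.0422 0.0609
```

View pics/open.png

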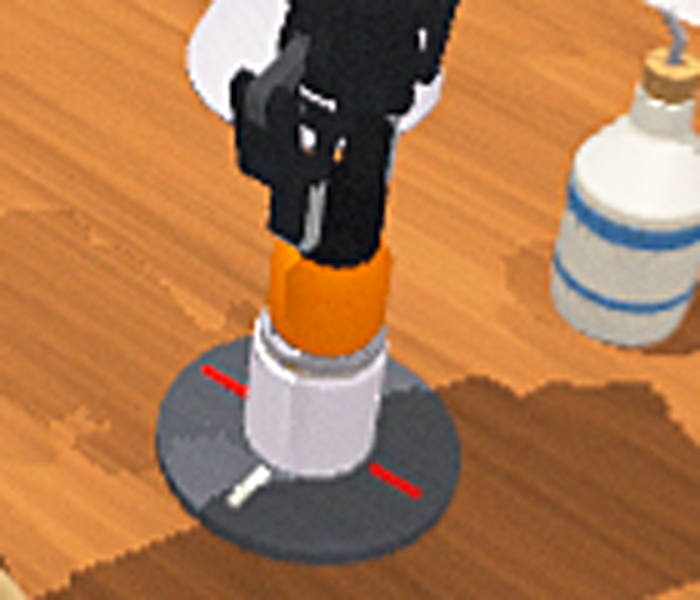

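Released, the lamp (330,300) stands upright and centred on the column, caught by its lugs. I recentre the jaws and regrip.

{"api": "drive_tool", "payload": {
  "travel": [
    [-0.001, 0.001, -0.0005],
    [-0.0025, 0.002, -0.0005],
    [-0.0025, 0.002, -0.0005],
    [-0.0025, 0.002, -0.0005]
  ],
  "spin": [0, 0, 0, 0]
}}

```text
time: 12.7
eef_pos: [0.5204, -0.2027, 0.1628]
orientation: [-3.141, 0.0, 1.624]
ft_force: [0.1, 0.2, 0.3]
finger_gap: 0.0469
grasp_force: 0.0
```

{"api": "drive_tool", "payload": {
  "travel": [
    [0, 0, 0],
    [0, 0, 0],
    [0, 0, 0],
    [0, 0, 0],
    [0, 0, 0],
    [0, 0, 0],
    [0, 0, 0],
    [0, 0, 0]
  ],
  "spin": [0, 0, 0, 0, 0, 0, 0, 0],
  "claw": 0,
  "newtons": 70
}}

```text
time: 13.5
eef_pos: [0.5205, -0.2027, 0.163]
orientation: [3.141, 0.0, 1.624]
ft_force: [-1.4, 0.1, 3.9]
finger_gap: 0.0103
grasp_force: 68.6
```

{"api": "drive_tool", "payload": {
  "travel": [
    [0, 0, 0.001],
    [0, 0, 0.002],
    [0, 0, 0.003],
    [0, 0, 0.004],
    [0, 0, 0.005],
    [0, 0, 0.005],
    [0, 0, 0.005]
  ],
  "spin": [0, 0, 0, 0, 0, 0, 0]
}}

```text
time: 14.2
eef_pos: [0.5208, -0.2028, 0.1585]
orientation: [3.14, 0.001, 1.624]
ft_force: [-1.6, 0.5, 7.2]
finger_gap: 0.0099
grasp_force: 69.2
```

```bash
python3 g.py press.png
```

```text
[ 0.52080724 -0.20282152  0.15845063] [3.14049948e+00 6.11980109e-04 1.62374366e+00] [-1.55593426  0.47403534  7.24111449] [0.11506974 0.33413952 0.04241704] 0.009945814913124188
side glass low 132 [ 0.5224 -0.2025] meanz 0.0888 0.0979
side glass high 196 [ 0.5221 -0.2025] meanz 0.1095 0.118
side column 350 [ 0.5218 -0.2018] meanz 0.0416 0.0618
top glass high 45 [ 0.5192 -0.2038] meanz 0.1108 0.1178
top column 60 [ 0.5192 -0.2022] meanz 0.0414 0.0612
```

Upright and centred now. I press the rest of the way until the rim takes load.

{"api": "drive_tool", "payload": {
  "travel": [
    [0, 0, 0.0005],
    [0, 0, 0.001],
    [0, 0, 0.0015],
    [0, 0, 0.0015],
    [0, 0, 0.0015],
    [0, 0, 0.0015]
  ],
  "spin": [0, 0, 0, 0, 0, 0]
}}

```text
time: 14.9
eef_pos: [0.5208, -0.2028, 0.1579]
orientation: [3.14, 0.001, 1.624]
ft_force: [-3.2, 1.0, 17.1]
finger_gap: 0.0105
grasp_force: 70.5
```

{"api": "drive_tool", "payload": {
  "travel": [
    [0, 0, 0.0005],
    [0, 0, 0.001],
    [0, 0, 0.001],
    [0, 0, 0.001],
    [0, 0, 0.001]
  ],
  "spin": [0, 0, 0, 0, 0]
}}

```text
time: 15.4
eef_pos: [0.5208, -0.2028, 0.1579]
orientation: [3.139, 0.001, 1.624]
ft_force: [-6.6, 2.9, 25.0]
finger_gap: 0.0106
grasp_force: 71.8
```

```bash
python3 g.py fin.png
```

```text
[ 0.52082471 -0.20282902  0.15791742] [3.13888053e+00 1.37311093e-03 1.62376768e+00] [-6.56982619  2.87635453 25.03471425] [ 0.58698085  1.5607302  -0.01348482] 0.010634030482968623
side glass low 135 [ 0.5221 -0.2025] meanz 0.0887 0.0979
side glass high 198 [ 0.522  -0.2026] meanz 0.1095 0.118
side column 348 [ 0.5219 -0.2019] meanz 0.0413 0.062
top glass high 53 [ 0.5192 -0.2042] meanz 0.1114 0.1178
top column 68 [ 0.5191 -0.202 ] meanz 0.0417 0.0617
```

View pics/fin.png

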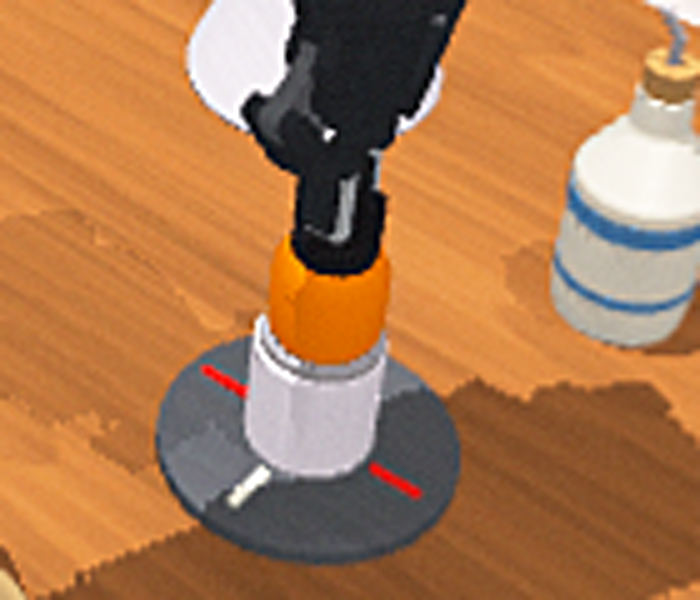

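The lamp (330,300) is upright with its collar on the rim at (320,365), and the bar is turned along the red marks. The tool is at a hard stop, pressing with 25 N. I'm handing in.

```bash
python3 -c "
from bench import arm
print(arm.finish_job())"
```

```text
the job is handed in; nothing more can be done
None
```

The amber lamp is in the holder, turned a quarter turn clockwise, with its collar on the rim, and still gripped and pressed down with about 25 N. I handed the job in; the hand-in returned no verdict. The bar slipped in the jaws during the turn, so I briefly let go of the turned lamp, recentred and gripped it again before the final press.

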